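# Make up a microscopy kit and a mounting kit

### The job

Make up two kits in the trays. Blue tray, oil-immersion kit: the small brown bottle with the black cap upright on the round outline and the white coverslip box flat on the oblong outline; yellow tray, mounting kit: the brown jar with the white cap upright on the round outline and the green coverslip box flat on the oblong outline, each thing centred in its outline and each box lying lengthwise along its outline. Leave the black eyepiece and the wax block where they stand, and let go of everything.

Things in the scene. Friction and masses are not known exactly. Their poses are not given: they have to be found in the camera images.
- oil_center (a point): small brown bottle with a black cap, round, 26 mm across, 52 mm high, 0.08 kg, standing upright; the point is on its axis, half-way up (26 mm); z up along its axis. Stands in the front row of stock, in any order, on a fixed flat pale grey mat 2 mm thick; neighbours about 92 mm apart along y.
- jar_center (a point): brown jar with a ribbed white cap, round, 32 mm across, 59 mm high, 0.1 kg, standing upright; the point is on its axis, half-way up (29.5 mm); z up along its axis. Stands in the front row of stock, in any order, on a fixed flat pale grey mat 2 mm thick; neighbours about 92 mm apart along y.
- white_box_center (a point): flat white coverslip box with grey print, 46 (x) x 62 (y) x 16 mm, 0.08 kg, lying flat, lid fixed; the point is its centre, half-way up (8 mm); y along its length, z up. Yaw within 0.3 rad, so the neighbours lie off its short ends: grasp it across its 46 mm width. Stands in the front row of stock, in any order, on a fixed flat pale grey mat 2 mm thick; neighbours about 92 mm apart along y.
- green_box_center (a point): flat dark green coverslip box, 46 (x) x 62 (y) x 16 mm, 0.08 kg, lying flat, lid fixed; the point is its centre, half-way up (8 mm); y along its length, z up. Yaw within 0.3 rad, so the neighbours lie off its short ends: grasp it across its 46 mm width. Stands in the front row of stock, in any order, on a fixed flat pale grey mat 2 mm thick; neighbours about 92 mm apart along y.
- eyepiece_center (a point): black eyepiece with a white band, round, 34 mm across, 48 mm high, standing upright; not part of any kit, to be left; the point is its centre, half-way up (24 mm). Stands in the front row of stock, in any order, on a fixed flat pale grey mat 2 mm thick; neighbours about 92 mm apart along y.
- wax_center (a point): cream-coloured wax block, 34 (x) x 42 (y) x 22 mm, loose; not part of any kit, to be left; the point is its centre, half-way up (11 mm). Stands in the front row of stock, in any order, on a fixed flat pale grey mat 2 mm thick; neighbours about 92 mm apart along y.
- tray_blue: shallow open blue tray, fixed, 130 (x) x 200 (y) x 15 mm high, walls 5 mm, inner floor 5 mm above the bench. Origin: centre of its underside; z up. Flat white outlines painted on the floor, in the tray's frame: round, 46 mm across, centred at x 0, y +50 mm; oblong, 56 (x) x 72 (y) mm, centred at x 0, y -50 mm. Yaw within 0.2 rad; the trays may change sides.
- tray_yellow: shallow open yellow tray, fixed, 130 (x) x 200 (y) x 15 mm high, walls 5 mm, inner floor 5 mm above the bench. Origin: centre of its underside; z up. Flat white outlines painted on the floor, in the tray's frame: round, 46 mm across, centred at x 0, y +50 mm; oblong, 56 (x) x 72 (y) mm, centred at x 0, y -50 mm. Yaw within 0.2 rad; the trays may change sides.
Mind the look-alikes: they are no part of the job. Leave any red look-alike of the part that bears green_box_center alone.

How it is judged:
At the end, for the whole second after the job is handed in: Each thing rests released on its outline in its tray, centre within 12 mm of the outline's along tray x and y and within 4 mm in height, tilt under 0.12 rad, boxes lengthwise within 0.26 rad (either way round), at rest; eyepiece and wax block within 25 mm of their start (x of oil_center in the frame of tray_blue between -0.012 and 0.012 m and y of oil_center in the frame of tray_blue between 0.038 and 0.062 m and z of oil_center in the frame of tray_blue between 0.027 and 0.035 m and angle between each of oil_center, white_box_center, jar_center, green_box_center's own z axis and vertical below 0.12 rad and linear speed of each of oil, white_box, jar, green_box below 0.01 m/s and x of white_box_center in the frame of tray_blue between -0.012 and 0.012 m and y of white_box_center in the frame of tray_blue between -0.062 and -0.038 m and z of white_box_center in the frame of tray_blue between 0.009 and 0.017 m and angle between the y axis of white_box_center and the y axis of tray_blue, either way round below 0.26 rad and x of jar_center in the frame of tray_yellow between -0.012 and 0.012 m and y of jar_center in the frame of tray_yellow between 0.038 and 0.062 m and z of jar_center in the frame of tray_yellow between 0.0305 and 0.0385 m and x of green_box_center in the frame of tray_yellow between -0.012 and 0.012 m and y of green_box_center in the frame of tray_yellow between -0.062 and -0.038 m and z of green_box_center in the frame of tray_yellow between 0.009 and 0.017 m and angle between the y axis of green_box_center and the y axis of tray_yellow, either way round below 0.26 rad and distance of each of eyepiece_center, wax_center from where it was at the start of the episode below 0.025 m); the robot touches nothing.
It fails at once if the eyepiece is displaced by 25 mm or more (distance of eyepiece_center from where it was at the start of the episode above 0.025 m).
It fails at once if the wax block is displaced by 25 mm or more (distance of wax_center from where it was at the start of the episode above 0.025 m).
It also fails if it takes over 120 s, if anything falls off the work surface, if the arm or the gripper's body presses on something with over 40 N, if the wrist force passes 120 N, or if a joint passes its speed limit or range.

### The arm

A 6-joint arm with a two-finger parallel gripper is mounted at the origin on a cart in front of the work surface, level with it; the furniture and walls round the work are solid. World frame = base frame: x ahead of the robot, y to its left, z up, the work surface at z = 0. Lengths are in m, angles in rad, forces in N, time in s.
With the tool pointing down it reaches from about 0.25 to 0.775 m from the base axis. Payload 4 kg.
Tool frame: the origin (TCP) lies at the centre of the arm's flange, where the gripper is bolted on; the fingertips stand 199 mm ahead of it and the grasp point (between the pads) lies 180 mm ahead of it; z points along the fingers, y is the direction in which the jaws open and shut (so a half turn about z gives the same grasp; the last joint's range is limited). The gripper opens to 94 mm and grips with 3 to 60 N. Pads are 16 mm wide; open, the fingers measure 119 mm over their backs; the gripper's body (75 mm by 177 mm) begins 78 mm behind the grasp point.
Start: joints at [1.163, 0.087, 1.371, -0, 1.684, -0.103], TCP at [0.165, 0.525, 0.405] pointing down, gripper open.
Joint ranges: [-3.1, 3.1], [-0.76, 2.03], [0.27, 2.55], [-1.08, 4.22], [0.17, 2.65], [-2.57, 2.57]. Speed limits (rad/s): [2.79, 2.79, 3.14, 3.14, 3.14, 3.14].

### API

Orientations are given as a unit quaternion [x, y, z, w].
In Python, from rig import env gives the robot as it stands.
- The arm moves only by the tool send_rows, never from a script. Its argument "plan" is a list of rows, each an object with "grip": the finger opening in m, from 0 to 0.094; "offset": the shift along the world's x, y, z in m, a list of three; "turn": the turn about the world's z in rad. In form: [{"grip": grip, "offset": [dx, dy, dz], "turn": turn}, ...]. A call has 1 to 12 rows; each row shifts and turns the commanded pose from where the row before left it; what a row does not reach is not made up. A row lasts 1/10 s, in which the tool goes at most 50 mm and 8.59 degrees, less where a joint would pass 70% of its speed; a pose out of reach is approached as far as the arm can. A call is refused whole if a number of a shift passes 0.05 or a number of a turn 0.15, either way. A call with a gripper value outside its range is refused whole. The fingers move at their own pace and stop on an object; the grip force is fixed at half the most. Time passes only in rows, so rows that do not move let the fingers close. It gives the time, the measured TCP pose, the force and the opening at its end, in the units of the state.
- env.read_state(): the state, without advancing time (a new reading comes with each control period).
- env.capture(name): name is "scene" or "side" or "wrist"; returns the picture (400x640x3 uint8, red, green, blue); there is no depth.
- env.camera_info(name): a dict with "mtx" (3x3 intrinsics, pixels), "R" (3x3) and "t" (3): a world point X has camera coordinates R X + t; the wrist camera has in their place "tool_from_camera" (4x4, takes a point from camera to tool coordinates, whose origin is the TCP and whose axes are the flange's). Camera axes: x right, y down, z forward; pixel columns grow to the right and rows downward; lengths in m; the calibration is good to about 2 mm. A picture is of the moment at which its call begins: read the wrist's pose just before it. camera_info takes no time and is no camera call.
- env.close_job(): hands the job in, once; it reports no verdict.
The state is a dict: "t": time; "joints": joint angles; "joint_velocities": joint speeds; "effort": joint torques, N m; "position": TCP position; "tool_rot": TCP orientation; "ft_force": force on the tool from outside, world axes, zero at the start; "moment": the same for the moment, N m; "finger_gap": finger opening in m.
Only numpy, scipy, OpenCV 4.12 (cv2) and the standard library are available. Lean on these libraries where they do the work, as an engineer would, in place of code of your own. Each camera call takes 0.05 s, during which the arm holds its last target.

## Working session

There is one attempt and no reset: what is moved stays moved. The work goes in short steps, Python scripts to look and compute and a tool call to move; the robot and the scene stay as the last step left them, time stands still between calls to the robot, and variables do not carry over. Pictures are saved under pics/ and viewed, and the job is handed in when it is done.

Besides the shell and the picture viewer there is one more tool, called after "Emit:" as a command line: name --argument value ..., lists and objects as JSON in quotes. send_rows: Moves the arm, as the interface text tells. Its arguments: {"type":"object","properties":{"plan":{"type":"array","items":{"type":"object","properties":{"grip":{"type":"number"},"offset":{"type":"array","items":{"type":"number"}},"turn":{"type":"number"}}}}},"required":["plan"]}

```bash
ls; mkdir -p pics; python3 - <<'E'
from rig import env
import cv2
s=env.read_state()
print(s)
for n in ("scene","side","wrist"):
    im=env.capture(n); cv2.imwrite(f"pics/{n}0.png",im[:,:,::-1]); print(n,env.camera_info(n))
E
```

```text
pics
{'t': 0.0, 'joints': array([ 1.16289487e+00,  8.79358630e-02,  1.37220440e+00, -2.04367541e-05,
        1.68361506e+00, -1.03099806e-01]), 'joint_velocities': array([1.68242178e-03, 3.96552581e-05, 3.94036455e-04, 3.33752881e-04,
       4.97834160e-04, 1.16110239e-03]), 'effort': array([ 1.44243735e-03, -3.40201557e+01, -3.02417886e+01,  7.16631766e-02,
        3.33473738e-02, -1.84808591e-04]), 'position': array([0.16502005, 0.52454356, 0.40353947]), 'tool_rot': array([ 1.51812605e-01,  9.88408703e-01, -1.04879805e-03, -2.63460641e-04]), 'ft_force': array([ 0.22226585, -0.29361504, -0.86519787]), 'moment': array([-0.01037046,  0.02846057,  0.02301662]), 'finger_gap': 0.09455965772482065}
scene {'mtx': array([[408.87051082,   0.        , 315.46786108],
       [  0.        , 408.87051082, 201.79373554],
       [  0.        ,   0.        ,   1.        ]]), 'R': array([[ 0.88186465, -0.47140065, -0.00980628],
       [-0.36142454, -0.66247987, -0.65611944],
       [ 0.30279867,  0.58215278, -0.75459334]]), 't': array([-0.49099283,  0.22740468,  1.30389929])}
side {'mtx': array([[397
[... 175 characters left out ...]
719997,  0.0033648 ],
       [-0.08023921,  0.6584277 , -0.74835462],
       [ 0.08549167, -0.74346293, -0.66329031]]), 't': array([0.53045108, 0.08959437, 1.07883783])}
wrist {'mtx': array([[281.87323645,   0.        , 320.38803366],
       [  0.        , 281.87323645, 199.62417723],
       [  0.        ,   0.        ,   1.        ]]), 'tool_from_camera': array([[-1.38547457e-03, -9.70772905e-01, -2.39995931e-01,
         6.77888961e-02],
       [ 9.99998848e-01, -1.49385060e-03,  2.69657539e-04,
         1.84855983e-04],
       [-6.20294298e-04, -2.39995281e-01,  9.70773856e-01,
         1.93195021e-02],
       [ 0.00000000e+00,  0.00000000e+00,  0.00000000e+00,
         1.00000000e+00]])}
```

View pics/scene0.png

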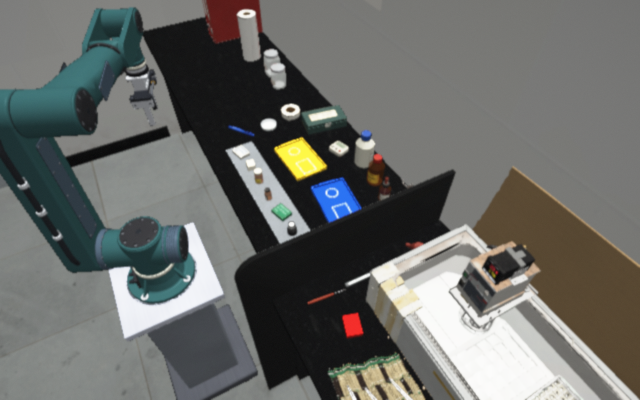

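View pics/side0.png

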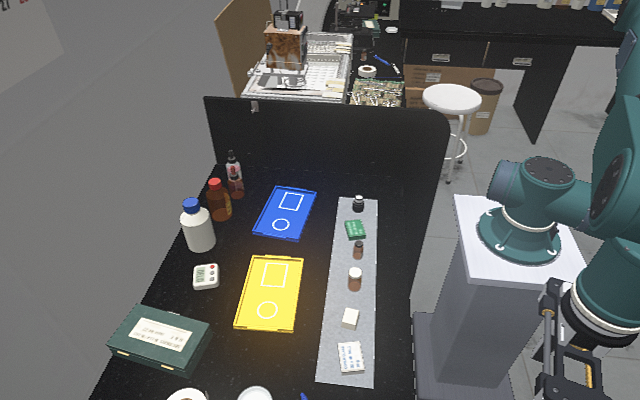

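View pics/wrist0.png

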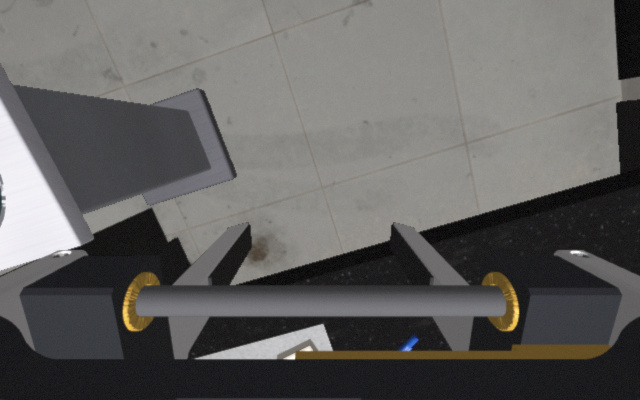

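Side view, the front row from the near end: white box (350,357), wax (350,318), white-capped jar (355,278), black-capped bottle (358,249), green box (356,230) and eyepiece (358,203). The blue tray is at (285,213), the yellow one at (269,292). I'll enlarge these to read them closer.

```bash
python3 - <<'E'
import cv2
im=cv2.imread("pics/side0.png")
def crop(im,x0,y0,x1,y1,k,name):
    c=cv2.resize(im[y0:y1,x0:x1],None,fx=k,fy=k,interpolation=cv2.INTER_CUBIC)
    for x in range(x0-x0%10+10,x1,10): cv2.line(c,((x-x0)*k,0),((x-x0)*k,6),(0,0,255),1); cv2.putText(c,str(x),((x-x0)*k-10,16),0,.35,(0,255,255),1)
    for y in range(y0-y0%10+10,y1,10): cv2.line(c,(0,(y-y0)*k),(6,(y-y0)*k),(0,0,255),1); cv2.putText(c,str(y),(8,(y-y0)*k+4),0,.35,(0,255,255),1)
    cv2.imwrite("pics/"+name,c)
crop(im,320,190,385,290,6,"c1.png")
crop(im,320,265,385,385,5,"c2.png")
crop(im,230,180,325,335,4 if 0 else 3,"c3.png")
s=cv2.imread("pics/scene0.png")
crop(s,220,130,370,240,5,"c4.png")
E
```

```text
(no output)
```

View pics/c1.png

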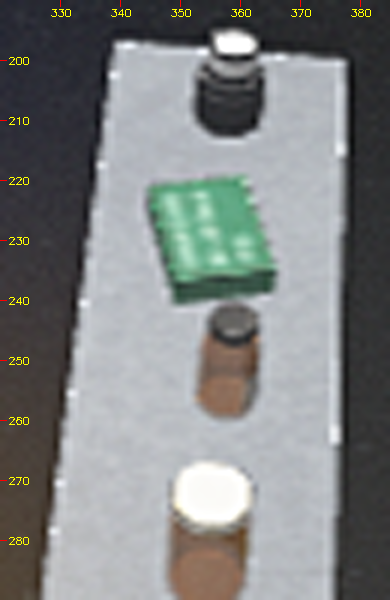

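View pics/c2.png

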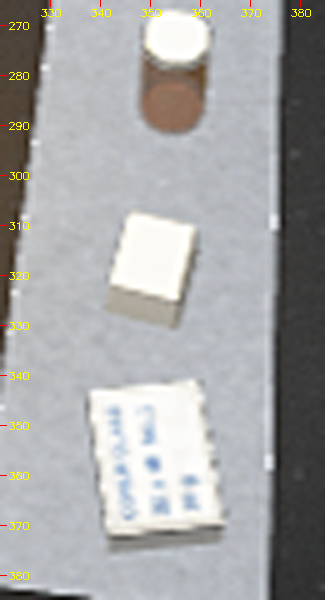

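View pics/c4.png

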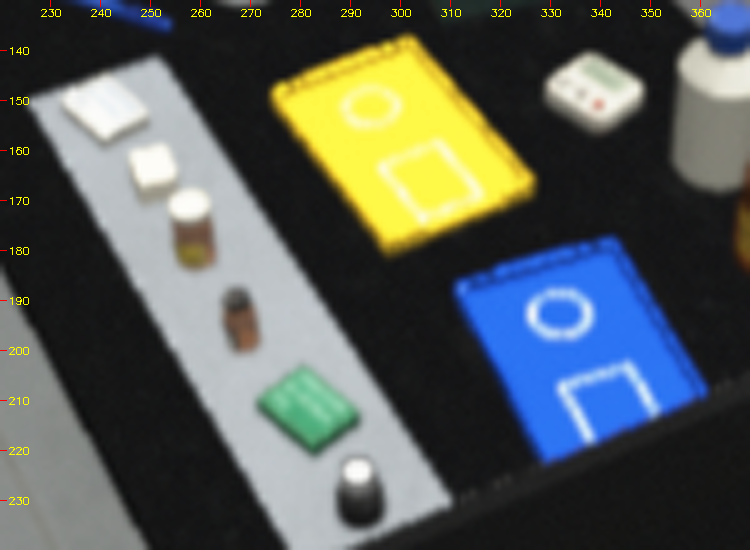

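View pics/c3.png

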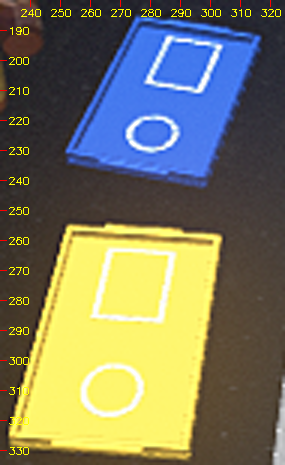

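```bash
cat > h.py <<'E'
import numpy as np, cv2
from rig import env
from scipy.spatial.transform import Rotation as Ro
def ray(n,uv,z,pose=None):
    ci=env.camera_info(n); d=np.linalg.inv(ci['mtx'])@[uv[0],uv[1],1]
    if 'R' in ci: R=ci['R'].T; c=-R@ci['t']
    else:
        p,q=pose; T=ci['tool_from_camera']; A=Ro.from_quat(q).as_matrix()
        R=A@T[:3,:3]; c=A@T[:3,3]+p
    d=R@d; return c+d*(z-c[2])/d[2]
def proj(n,X,pose=None):
    ci=env.camera_info(n)
    if 'R' in ci: x=ci['R']@X+ci['t']
    else:
        p,q=pose; T=ci['tool_from_camera']; A=Ro.from_quat(q).as_matrix()
        x=T[:3,:3].T@(A.T@(np.array(X)-p)-T[:3,3])
    y=ci['mtx']@x; return y[:2]/y[2]
def crop(im,x0,y0,x1,y1,k,name,st=10):
    c=cv2.resize(im[y0:y1,x0:x1],None,fx=k,fy=k,interpolation=cv2.INTER_CUBIC)
    for x in range(x0-x0%st+st,x1,st): cv2.line(c,((x-x0)*k,0),((x-x0)*k,6),(0,0,255),1); cv2.putText(c,str(x),((x-x0)*k-10,16),0,.35,(0,255,255),1)
    for y in range(y0-y0%st+st,y1,st): cv2.line(c,(0,(y-y0)*k),(6,(y-y0)*k),(0,0,255),1); cv2.putText(c,str(y),(8,(y-y0)*k+4),0,.35,(0,255,255),1)
    cv2.imwrite("pics/"+name,c)
E
python3 - <<'E'
from h import *
np.set_printoptions(precision=4,suppress=True)
for n,uv,z in [("oil",(359,242),.054),("jar",(355,272),.061),("eye",(359,197),.05)]: print(n,ray("side",uv,z))
for n,uv,z in [("oil",(267,189.5),.054),("jar",(258,170.5),.061),("eye",(291,224),.05)]: print(n,ray("scene",uv,z))
for n,P in [("green",[(344.5,221),(360.5,219),(365.5,235.5),(348.5,238)]),("white",[(338,344),(359.5,341),(364.5,369),(341.5,372)]),("wax",[(346,307.5),(359,310.5),(356,325),(341.5,322)])]:
    Q=np.array([ray("side",p,.024 if n=="wax" else .018) for p in P]); print(n,Q.mean(0)); e=[np.linalg.norm(Q[i]-Q[i-1]) for i in range(4)]; print(e)
    l=(Q[0]+Q[1]-Q[2]-Q[3]); print("yaw",np.arctan2(l[0],-l[1]))
E
```

```text
oil [0.4267 0.1266 0.054 ]
jar [0.4315 0.2272 0.061 ]
eye [ 0.4348 -0.0493  0.05  ]
oil [0.4266 0.1235 0.054 ]
jar [0.4339 0.2215 0.061 ]
eye [ 0.435  -0.0555  0.05  ]
green [0.4398 0.0438 0.018 ]
[np.float64(0.06450067674159543), np.float64(0.04535586863692213), np.float64(0.06349100128584707), np.float64(0.046425007694002214)]
yaw 0.2465547123298715
white [0.4274 0.4073 0.018 ]
[np.float64(0.0590535431456335), np.float64(0.045416897107208636), np.float64(0.05981387783985963), np.float64(0.04586763968993209)]
yaw 0.2074122801219612
wax [0.4337 0.3194 0.024 ]
[np.float64(0.037861138932350914), np.float64(0.029254423718501423), np.float64(0.03676504870499796), np.float64(0.031474321183981725)]
yaw -0.15657225154788582
```

```bash
python3 - <<'E'
from h import *
np.set_printoptions(precision=4,suppress=True)
for n,c,P in [("blue",(281,224.3),[(284.3,192.3),(303.7,194),(298.7,210.7),(279,208)]),("yellow",(267.3,310),[(265.7,263.3),(288,264),(284,286.7),(261,285.7)])]:
    Q=np.array([ray("side",p,.005) for p in P]);C=ray("side",c,.005);O=Q.mean(0)
    d=C-O; print(n,"circ",C,"obl",O,"dist",np.linalg.norm(d),"yaw",np.arctan2(-d[0],d[1]))
for n,c in [("blue",(332,192.5)),("yellow",(294,151.5))]: print(ray("scene",c,.005))
s=env.read_state(); M=Ro.from_quat(s['tool_rot']).as_matrix(); print(M)
E
```

```text
blue circ [0.6436 0.0403 0.005 ] obl [ 0.6318 -0.0593  0.005 ] dist 0.10034782322735364 yaw -0.1176318889738194
yellow circ [0.6211 0.3139 0.005 ] obl [0.625  0.2138 0.005 ] dist 0.10011068086060312 yaw 0.038902621186435754
[0.6465 0.0377 0.005 ]
[0.6224 0.3085 0.005 ]
[[-0.9539  0.3001 -0.0007]
 [ 0.3001  0.9539 -0.0015]
 [ 0.0002 -0.0017 -1.    ]]
```

```bash
python3 - <<'E'
from h import *
np.set_printoptions(precision=3,suppress=True)
for n,uv in [("whitebot base",(201,250)),("brown base",(222,220)),("spray base",(236,198)),("wall foot left",(207,165)),("wall foot right",(420,205)),("mat far L",(339,197)),("mat far R",(377,199))]: print(n,ray("side",uv,0))
# heights: point x,y at base, find z for cap px
from scipy.optimize import minimize_scalar
for n,b,t in [("white",(201,250),(190,200)),("brown",(222,220),(214,180)),("spray",(236,198),(231,152))]:
    B=ray("side",b,0); r=minimize_scalar(lambda z: np.sum((proj("side",np.array([B[0],B[1],z]))-t)**2),bounds=(0,.4),method='bounded'); print(n,r.x,r.fun)
E
```

```text
whitebot base [0.834 0.154 0.   ]
brown base [0.813 0.038 0.   ]
spray base [ 0.801 -0.058 -0.   ]
wall foot left [ 0.942 -0.209  0.   ]
wall foot right [ 0.254 -0.093  0.   ]
mat far L [ 0.494 -0.1    0.   ]
mat far R [ 0.38  -0.105 -0.   ]
white 0.17009390715332962 13.632448285328033
brown 0.1427950703950513 1.1524831817389383
spray 0.163643066423838 12.068872952277383
```

```bash
python3 - <<'E'
from h import *
crop(cv2.imread("pics/side0.png"),170,90,450,260,2,"c5.png",20)
E
```

```text
(no output)
```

View pics/c5.png

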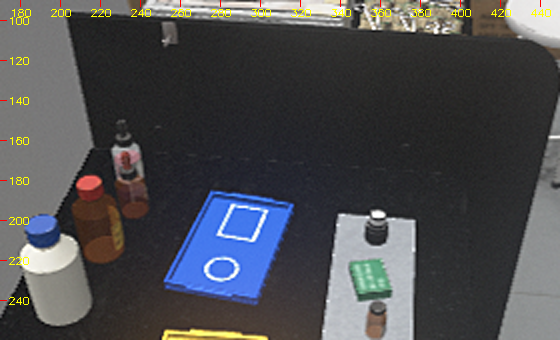

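Emit:
send_rows --plan '[{"grip": 0.094,"offset": [0.0355,-0.0225,0],"turn": -0.1266},{"grip": 0.094,"offset": [0.0355,-0.0225,0],"turn": -0.1266},{"grip": 0.094,"offset": [0.0355,-0.0225,0],"turn": -0.1266},{"grip": 0.094,"offset": [0.0355,-0.0225,0],"turn": -0.1266},{"grip": 0.094,"offset": [0.0355,-0.0225,0],"turn": -0.1266},{"grip": 0.094,"offset": [0.0355,-0.0225,0],"turn": -0.1266},{"grip": 0.094,"offset": [0.0355,-0.0225,0],"turn": -0.1266},{"grip": 0.094,"offset": [0.0355,-0.0225,0],"turn": -0.1266},{"grip": 0.094,"offset": [0.0355,-0.0225,0],"turn": -0.1266},{"grip": 0.094,"offset": [0.0355,-0.0225,0],"turn": -0.1266},{"grip": 0.094,"offset": [0,0,0],"turn": 0},{"grip": 0.094,"offset": [0,0,0],"turn": 0}]'

```text
t: 1.35
position: [0.5206, 0.2991, 0.4038]
tool_rot: [0.707, 0.707, -0.001, -0.001]
ft_force: [-0.3, 0.1, -0.6]
finger_gap: 0.0941
```

```bash
cat >> h.py <<'E'
import json
def snap(tag):
    s=env.read_state(); im=env.capture("wrist"); cv2.imwrite(f"pics/w{tag}.png",im[:,:,::-1])
    json.dump([list(s['position']),list(s['tool_rot'])],open(f"pics/w{tag}.json","w"))
    M=Ro.from_quat(s['tool_rot']).as_matrix()
    print(round(s['t'],2),s['position'].round(4),"theta",round(np.arctan2(-M[0,1],M[1,1]),4),"tz",M[:,2].round(4),"gap",round(s['finger_gap'],4),"F",s['ft_force'].round(1))
def pose(tag): return [np.array(a) for a in json.load(open(f"pics/w{tag}.json"))]
E
python3 -c "
from h import *
snap('1')"
```

```text
1.35 [0.5206 0.2991 0.4038] theta -1.5716 tz [-1.9e-03 -3.0e-04 -1.0e+00] gap 0.0941 F [-0.3  0.1 -0.6]
```

View pics/w1.png

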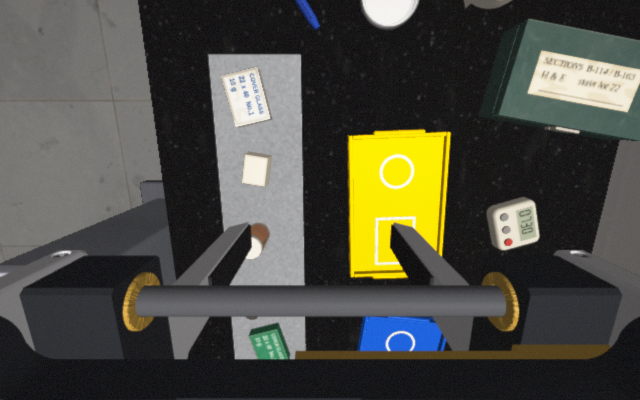

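```bash
python3 -c "
from h import *
im=cv2.imread('pics/w1.png')
crop(im,205,50,305,150,6,'c6.png'); crop(im,340,125,460,285,4,'c7.png')"
```

```text
(no output)
```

View pics/c6.png

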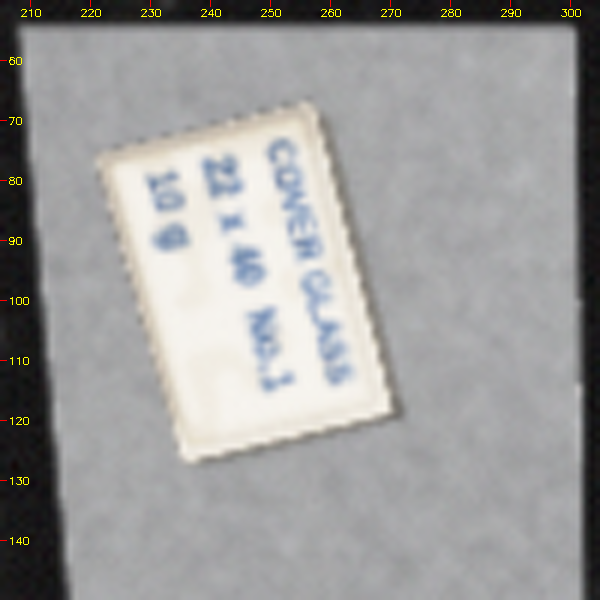

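View pics/c7.png

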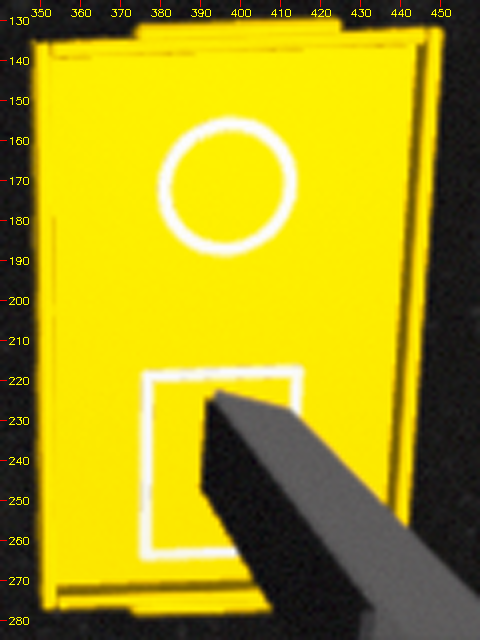

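```bash
python3 - <<'E'
from h import *
np.set_printoptions(precision=4,suppress=True)
p=pose('1')
Q=np.array([ray("wrist",u,.018,p) for u in [(221.5,76),(258,67),(270,119),(236,126)]])
l=Q[0]+Q[1]-Q[2]-Q[3]; print("white",Q.mean(0),[np.linalg.norm(Q[i]-Q[i-1]) for i in range(4)],"yaw",np.arctan2(-l[0],l[1]))
C=ray("wrist",(397,171.5),.005,p);TL,TR,BL=[ray("wrist",u,.005,p) for u in [(375.5,217.5),(415.5,216.5),(375.5,265)]]
O=(TR+BL)/2; d=C-O
print("yellow",C,O,np.linalg.norm(d),np.arctan2(-d[0],d[1]),np.linalg.norm(TL-TR),np.linalg.norm(TL-BL), (TL-BL))
E
```

```text
white [0.4307 0.4071 0.018 ] [np.float64(0.059988131806909095), np.float64(0.0457801053809727), np.float64(0.061195216664361694), np.float64(0.043985465262715004)] yaw 0.2071053905533575
yellow [0.625  0.3135 0.005 ] [0.6286 0.2125 0.005 ] 0.10097078837152418 0.035189910489647785 0.05619506401740248 0.073146127248513 [-0.0033  0.0731  0.    ]
```

Emit:
send_rows --plan '[{"grip": 0.094,"offset": [-0.0225,0.027,-0.034],"turn": 0.052},{"grip": 0.094,"offset": [-0.0225,0.027,-0.034],"turn": 0.052},{"grip": 0.094,"offset": [-0.0225,0.027,-0.034],"turn": 0.052},{"grip": 0.094,"offset": [-0.0225,0.027,-0.034],"turn": 0.052},{"grip": 0.094,"offset": [0,0,0],"turn": 0},{"grip": 0.094,"offset": [0,0,0],"turn": 0}]'

```text
t: 2.0
position: [0.4282, 0.4087, 0.2682]
tool_rot: [0.628, 0.778, -0.001, 0.0]
ft_force: [0.3, -0.4, 0.7]
finger_gap: 0.0943
```

```bash
python3 -c "
from h import *
snap('2')"
```

```text
2.0 [0.4282 0.4087 0.2682] theta -1.359 tz [-0.0011 -0.0014 -1.    ] gap 0.0943 F [ 0.3 -0.4  0.7]
```

View pics/w2.png

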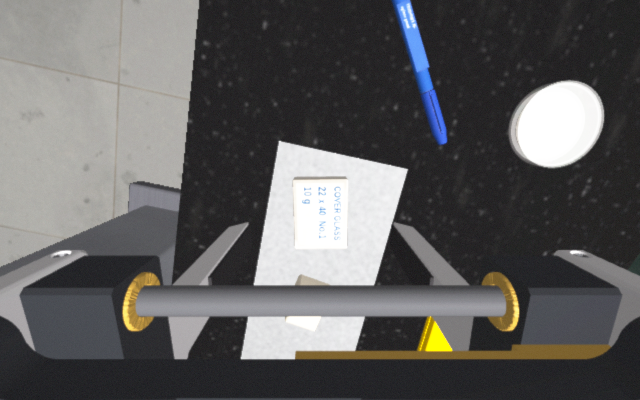

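```bash
python3 - <<'E'
from h import *
np.set_printoptions(precision=4,suppress=True)
p=pose('2')
Q=np.array([ray("wrist",u,.018,p) for u in [(293,179),(346.5,178),(347.5,248),(296,248.5)]])
l=Q[0]+Q[1]-Q[2]-Q[3]; print("white",Q.mean(0),[np.linalg.norm(Q[i]-Q[i-1]) for i in range(4)],"yaw",np.arctan2(-l[0],l[1]))
E
```

```text
white [0.4299 0.4074 0.018 ] [np.float64(0.061991997065463815), np.float64(0.04430828982282679), np.float64(0.062375117309980466), np.float64(0.045376317288032784)] yaw 0.23830520407712893
```

Emit:
send_rows --plan '[{"grip": 0.094,"offset": [0.002,-0.001,-0.034],"turn": 0.01},{"grip": 0.094,"offset": [0,0,-0.03],"turn": 0},{"grip": 0.094,"offset": [0,0,0],"turn": 0},{"grip": 0.03,"offset": [0,0,0],"turn": 0},{"grip": 0.03,"offset": [0,0,0],"turn": 0},{"grip": 0.03,"offset": [0,0,0],"turn": 0},{"grip": 0.03,"offset": [0,0,0],"turn": 0},{"grip": 0.03,"offset": [0,0,0],"turn": 0}]'

```text
t: 2.85
position: [0.4322, 0.4068, 0.2055]
tool_rot: [0.626, 0.78, 0.001, 0.0]
ft_force: [-0.2, 0.3, -0.2]
finger_gap: 0.0572
```

Emit:
send_rows --plan '[{"grip": 0.03,"offset": [0,0,0],"turn": 0},{"grip": 0.03,"offset": [0,0,0],"turn": 0},{"grip": 0.03,"offset": [0,0,0],"turn": 0},{"grip": 0.03,"offset": [0,0,0],"turn": 0}]'

```text
t: 3.25
position: [0.4319, 0.4067, 0.2048]
tool_rot: [0.626, 0.78, -0.0, -0.0]
ft_force: [-2.0, 0.1, 2.2]
finger_gap: 0.0454
```

Emit:
send_rows --plan '[{"grip": 0.03,"offset": [0,0,0.03],"turn": 0},{"grip": 0.03,"offset": [0,0,0.045],"turn": 0},{"grip": 0.03,"offset": [0,0,0.045],"turn": 0},{"grip": 0.03,"offset": [0,-0.02,0.045],"turn": 0},{"grip": 0.03,"offset": [0.01,-0.03,0.035],"turn": 0}]'

```text
t: 3.75
position: [0.4414, 0.3572, 0.4075]
tool_rot: [0.625, 0.781, 0.002, 0.0]
ft_force: [0.5, -0.4, -1.2]
finger_gap: 0.0456
```

Emit:
send_rows --plan '[{"grip": 0.03,"offset": [0.016,-0.044,0],"turn": -0.034},{"grip": 0.03,"offset": [0.016,-0.044,0],"turn": -0.034},{"grip": 0.03,"offset": [0.016,-0.044,0],"turn": -0.034},{"grip": 0.03,"offset": [0.016,-0.044,0],"turn": -0.034},{"grip": 0.03,"offset": [0.016,-0.044,0],"turn": -0.034},{"grip": 0.03,"offset": [0.016,-0.044,0],"turn": -0.034},{"grip": 0.03,"offset": [0.016,-0.044,0],"turn": -0.034},{"grip": 0.03,"offset": [0.016,-0.044,0],"turn": -0.034},{"grip": 0.03,"offset": [0.016,-0.044,0],"turn": -0.034},{"grip": 0.03,"offset": [0.016,-0.044,0],"turn": -0.034},{"grip": 0.03,"offset": [0,0,0],"turn": 0},{"grip": 0.03,"offset": [0,0,0],"turn": 0}]'

```text
t: 4.95
position: [0.6023, -0.0845, 0.4036]
tool_rot: [0.75, 0.662, -0.0, -0.001]
ft_force: [-0.2, 0.2, -1.4]
finger_gap: 0.0457
```

```bash
python3 -c "
from h import *
snap('3')"
```

```text
4.95 [ 0.6023 -0.0845  0.4036] theta -1.6948 tz [-1.5e-03  8.0e-04 -1.0e+00] gap 0.0457 F [-0.2  0.2 -1.4]
```

View pics/w3.png

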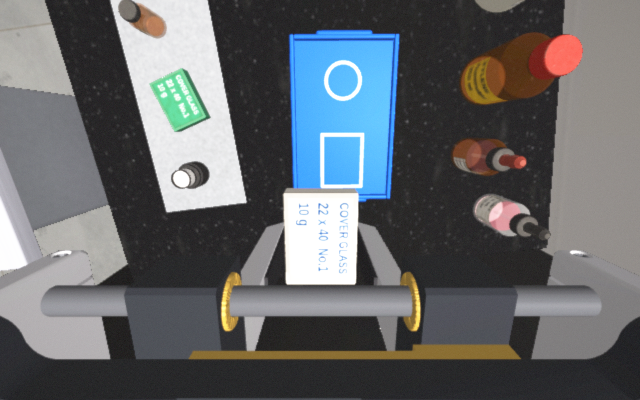

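The box is held square and the whole blue tray is in view: circle about (343,80), oblong corners near (321,133), (362,133), (362,187). The green box (180,100), bottle (130,12) and eyepiece (185,177) show too.

```bash
python3 -c "
from h import *
im=cv2.imread('pics/w3.png')
crop(im,285,25,405,205,3,'c8.png'); crop(im,105,0,255,200,3,'c9.png')"
```

```text
(no output)
```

View pics/c8.png

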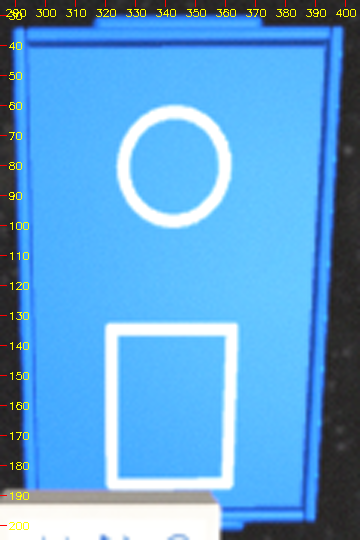

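View pics/c9.png

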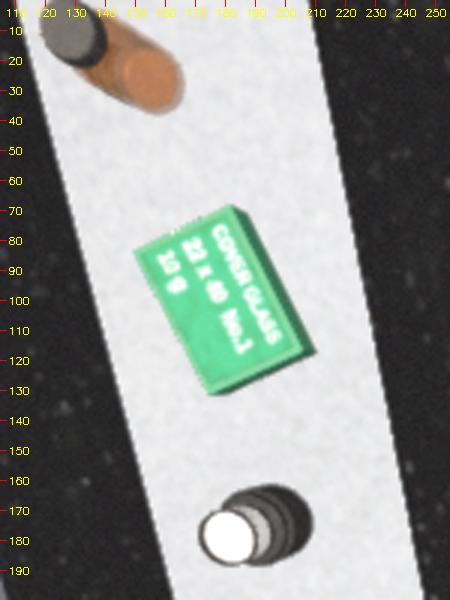

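```bash
python3 - <<'E'
from h import *
np.set_printoptions(precision=4,suppress=True)
p=pose('3')
def q(n,P,z):
    Q=np.array([ray("wrist",u,z,p) for u in P])
    l=Q[0]+Q[1]-Q[2]-Q[3]; print(n,Q.mean(0),np.array([np.linalg.norm(Q[i]-Q[i-1]) for i in range(4)]),"yaw",np.arctan2(-l[0],l[1])); return Q.mean(0)
q("green",[(150,84),(182,68.5),(206,118),(176,131)],.018)
O=q("blueobl",[(320.5,133),(364,133),(362.5,188),(320.5,188)],.005)
C=ray("wrist",(343,80.5),.005,p); d=C-O; print(C,np.linalg.norm(d),np.arctan2(-d[0],d[1]))
print("oil",ray("wrist",(128.5,12),.054,p),"eye",ray("wrist",(181,179),.05,p))
h=q("heldbox",[(284,189.5),(358,190),(355,286),(287.5,284)],.4036-.199+.013)
E
```

```text
green [0.4429 0.0409 0.018 ] [0.0609 0.0445 0.0617 0.0425] yaw 0.27835444514314756
blueobl [ 0.6354 -0.0593  0.005 ] [0.0734 0.057  0.0734 0.0576] yaw -0.12093170312264637
[0.6476 0.0408 0.005 ] 0.10084034288872615 -0.1213803426792057
oil [0.4293 0.1273 0.054 ] eye [ 0.4388 -0.0513  0.05  ]
heldbox [ 0.6042 -0.0824  0.2176] [0.0634 0.0447 0.0645 0.0444] yaw -0.12208395002742616
```

Emit:
send_rows --plan '[{"grip": 0.03,"offset": [0.016,0.012,-0.02],"turn": 0},{"grip": 0.03,"offset": [0.016,0.0115,-0.04],"turn": 0},{"grip": 0.03,"offset": [0,0,-0.045],"turn": 0},{"grip": 0.03,"offset": [0,0,-0.045],"turn": 0},{"grip": 0.03,"offset": [0,0,-0.025],"turn": 0},{"grip": 0.03,"offset": [0,0,0],"turn": 0},{"grip": 0.03,"offset": [0,0,0],"turn": 0}]'

```text
t: 5.7
position: [0.6341, -0.0585, 0.2304]
tool_rot: [0.748, 0.663, 0.0, 0.0]
ft_force: [0.6, -0.9, 0.1]
finger_gap: 0.0459
```

Emit:
send_rows --plan '[{"grip": 0.03,"offset": [0,-0.002,-0.012],"turn": 0},{"grip": 0.03,"offset": [0,0,-0.009],"turn": 0},{"grip": 0.03,"offset": [0,0,0],"turn": 0},{"grip": 0.03,"offset": [0,0,0],"turn": 0}]'

```text
t: 6.1
position: [0.6341, -0.062, 0.2089]
tool_rot: [0.749, 0.663, 0.0, 0.0]
ft_force: [-0.4, 0.3, -0.8]
finger_gap: 0.0455
```

Emit:
send_rows --plan '[{"grip": 0.03,"offset": [0,0,-0.0008],"turn": 0},{"grip": 0.066,"offset": [0,0,0],"turn": 0},{"grip": 0.066,"offset": [0,0,0],"turn": 0},{"grip": 0.066,"offset": [0,0,0],"turn": 0},{"grip": 0.066,"offset": [0,0,0],"turn": 0},{"grip": 0.066,"offset": [0,0,0],"turn": 0},{"grip": 0.066,"offset": [0,0,0.02],"turn": 0},{"grip": 0.066,"offset": [0,0,0.045],"turn": 0},{"grip": 0.094,"offset": [-0.02,0,0.045],"turn": 0.05},{"grip": 0.094,"offset": [-0.04,0,0.03],"turn": 0.05},{"grip": 0.094,"offset": [0,0,0],"turn": 0},{"grip": 0.094,"offset": [0,0,0],"turn": 0}]'

```text
t: 7.3
position: [0.5738, -0.0618, 0.3491]
tool_rot: [0.715, 0.699, 0.001, 0.001]
ft_force: [0.7, 0.9, -0.2]
finger_gap: 0.0926
```

```bash
python3 -c "
from h import *
snap('4')
im=env.capture('side')[:,:,::-1]; cv2.imwrite('pics/s1.png',im); crop(im,230,170,390,300,5,'c10.png')"
```

```text
7.3 [ 0.5738 -0.0618  0.3491] theta -1.5935 tz [ 3.2e-03 -6.0e-04 -1.0e+00] gap 0.0926 F [ 0.7  0.9 -0.2]
```

View pics/c10.png

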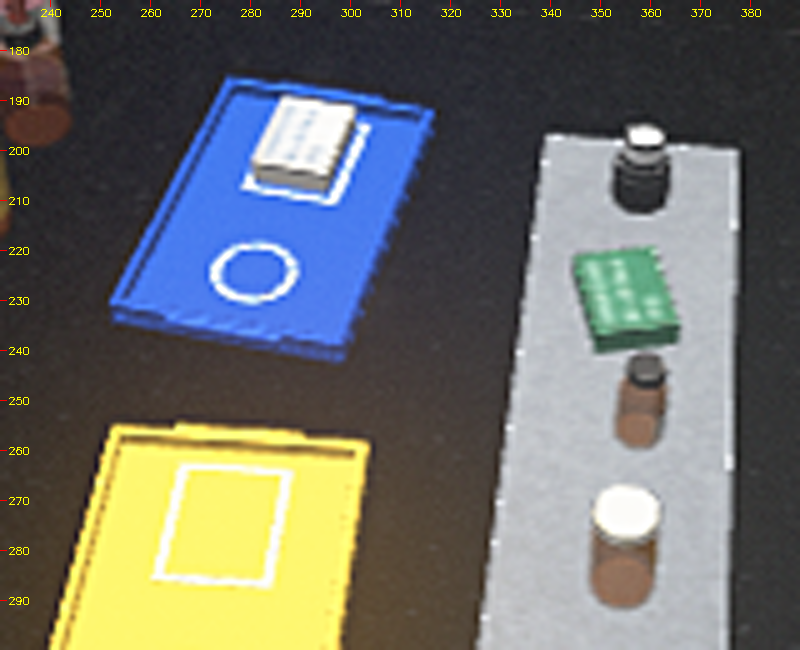

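View pics/w4.png

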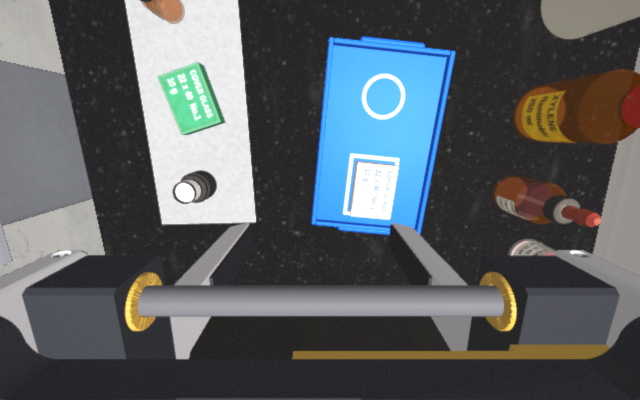

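```bash
python3 -c "
from h import *
im=cv2.imread('pics/w4.png')
crop(im,330,140,420,230,7,'c11.png')"
```

```text
(no output)
```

View pics/c11.png

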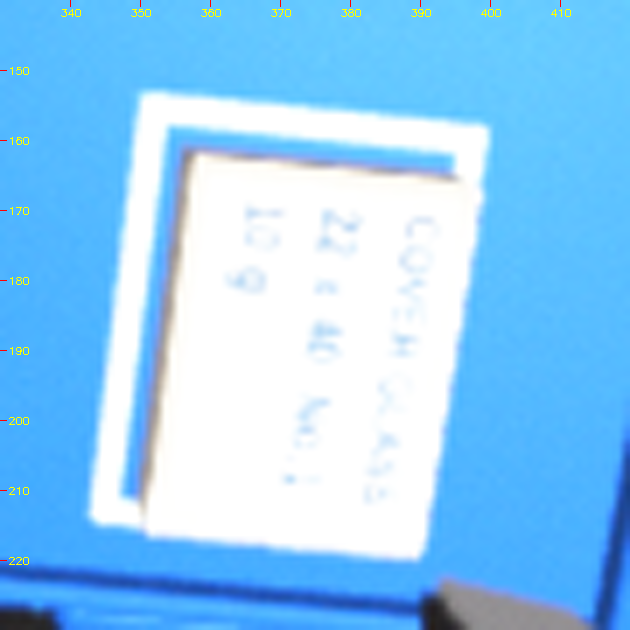

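```bash
python3 - <<'E'
from h import *
np.set_printoptions(precision=4,suppress=True)
p=pose('4')
def q(P,z):
    Q=np.array([ray("wrist",u,z,p) for u in P]); l=Q[0]+Q[1]-Q[2]-Q[3]
    print(Q.mean(0),np.array([np.linalg.norm(Q[i]-Q[i-1]) for i in range(4)]),np.arctan2(-l[0],l[1]));return Q.mean(0)
W=q([(356.5,161.5),(398.5,166.5),(390.5,219.5),(351,216)],.021)
O=q([(350.5,153),(399.5,158)]+[(393.5,219),(343,214.5)],.005)
# outline rigid: use left and top edges
c=(ray("wrist",(399.5,158),.005,p)+ray("wrist",(343,214.5),.005,p))/2; print(c, W-c)
E
```

```text
[ 0.6366 -0.0613  0.021 ] [0.0624 0.0466 0.0612 0.0457] -0.10137180996488113
[ 0.6367 -0.0592  0.005 ] [0.0736 0.0566 0.0733 0.0614] -0.08867506708011064
[ 0.6354 -0.0592  0.005 ] [ 0.0012 -0.0021  0.016 ]
```

Emit:
send_rows --plan '[{"grip": 0.094,"offset": [-0.033,0.026,-0.02],"turn": 0.07},{"grip": 0.094,"offset": [-0.033,0.026,-0.02],"turn": 0.07},{"grip": 0.094,"offset": [-0.033,0.026,-0.02],"turn": 0.07},{"grip": 0.094,"offset": [-0.032,0.025,-0.02],"turn": 0.073},{"grip": 0.094,"offset": [0,0,0],"turn": 0},{"grip": 0.094,"offset": [0,0,0],"turn": 0}]'

```text
t: 8.0
position: [0.4425, 0.0417, 0.2654]
tool_rot: [0.609, 0.793, -0.001, -0.002]
ft_force: [0.8, 0.3, -0.0]
finger_gap: 0.0938
```

```bash
python3 -c "
from h import *
snap('5')
crop(cv2.imread('pics/w5.png'),240,120,400,280,4,'c12.png')"
```

```text
8.0 [0.4425 0.0417 0.2654] theta -1.309 tz [-0.0046 -0.     -1.    ] gap 0.0938 F [ 0.8  0.3 -0. ]
```

View pics/c12.png

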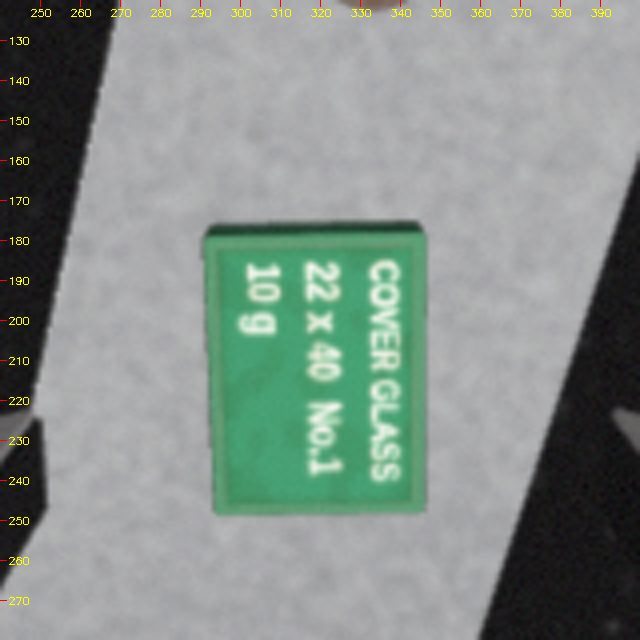

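Emit:
send_rows --plan '[{"grip": 0.094,"offset": [0.001,-0.002,-0.03],"turn": 0},{"grip": 0.094,"offset": [0,0,-0.0305],"turn": 0},{"grip": 0.094,"offset": [0,0,0],"turn": 0},{"grip": 0.03,"offset": [0,0,0],"turn": 0},{"grip": 0.03,"offset": [0,0,0],"turn": 0},{"grip": 0.03,"offset": [0,0,0],"turn": 0},{"grip": 0.03,"offset": [0,0,0],"turn": 0},{"grip": 0.03,"offset": [0,0,0],"turn": 0},{"grip": 0.03,"offset": [0,0,0],"turn": 0},{"grip": 0.03,"offset": [0,0,0],"turn": 0},{"grip": 0.03,"offset": [0,0,0],"turn": 0},{"grip": 0.03,"offset": [0,0,0],"turn": 0}]'

```text
t: 9.25
position: [0.444, 0.0392, 0.2077]
tool_rot: [0.609, 0.793, -0.0, -0.0]
ft_force: [-1.5, 0.2, 2.8]
finger_gap: 0.0457
```

Emit:
send_rows --plan '[{"grip": 0.03,"offset": [0,0,0.03],"turn": 0},{"grip": 0.03,"offset": [0,0,0.045],"turn": 0},{"grip": 0.03,"offset": [0,0,0.045],"turn": 0},{"grip": 0.03,"offset": [0.0307,0.0285,0],"turn": -0.038},{"grip": 0.03,"offset": [0.0307,0.0285,0],"turn": -0.038},{"grip": 0.03,"offset": [0.0307,0.0285,0],"turn": -0.038},{"grip": 0.03,"offset": [0.0307,0.0285,0],"turn": -0.038},{"grip": 0.03,"offset": [0.0307,0.0285,0],"turn": -0.038},{"grip": 0.03,"offset": [0.0307,0.0285,0],"turn": -0.038},{"grip": 0.03,"offset": [0,0,0],"turn": 0},{"grip": 0.03,"offset": [0,0,0],"turn": 0}]'

```text
t: 10.35
position: [0.6285, 0.2107, 0.3253]
tool_rot: [0.695, 0.719, -0.001, -0.001]
ft_force: [-0.6, -0.4, -0.5]
finger_gap: 0.0456
```

```bash
python3 -c "
from h import *
snap('6')"
```

```text
10.35 [0.6285 0.2107 0.3253] theta -1.5365 tz [-0.003  -0.0011 -1.    ] gap 0.0456 F [-0.6 -0.4 -0.5]
```

View pics/w6.png

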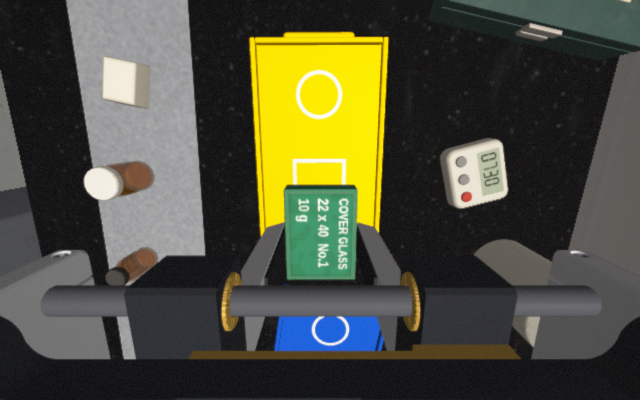

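```bash
python3 - <<'E'
from h import *
np.set_printoptions(precision=4,suppress=True)
p=pose('6')
C=ray("wrist",(319.5,94.5),.005,p); y=.0365; print(C, "obl", C+0.1*np.array([np.sin(y),-np.cos(y),0]), ray("wrist",(320,159.5),.005,p))
Q=np.array([ray("wrist",u,p[0][2]-.199+.011,p) for u in [(286,188.5),(357,187.5),(355,279),(288,279)]]); l=Q[0]+Q[1]-Q[2]-Q[3]
print("held",Q.mean(0),np.array([np.linalg.norm(Q[i]-Q[i-1]) for i in range(4)]),np.arctan2(-l[0],l[1]))
print("jar",ray("wrist",(103,183),.061,p))
E
```

```text
[0.6248 0.3141 0.005 ] obl [0.6284 0.2141 0.005 ] [0.6274 0.249  0.005 ]
held [0.63   0.2145 0.1373] [0.0612 0.0433 0.0618 0.0444] 0.03400758283689269
jar [0.4363 0.2277 0.061 ]
```

Emit:
send_rows --plan '[{"grip": 0.03,"offset": [-0.001,-0.001,-0.045],"turn": 0},{"grip": 0.03,"offset": [0,0,-0.04],"turn": 0},{"grip": 0.03,"offset": [0,0,-0.022],"turn": 0},{"grip": 0.03,"offset": [0,0,0],"turn": 0},{"grip": 0.03,"offset": [0,0,0],"turn": 0}]'

```text
t: 10.9
position: [0.6269, 0.2083, 0.2217]
tool_rot: [0.696, 0.718, 0.0, 0.0]
ft_force: [0.2, -0.1, -0.0]
finger_gap: 0.0457
```

Emit:
send_rows --plan '[{"grip": 0.03,"offset": [0,0.001,-0.0095],"turn": 0},{"grip": 0.03,"offset": [0,0,0],"turn": 0},{"grip": 0.03,"offset": [0,0,0],"turn": 0}]'

```text
t: 11.2
position: [0.6274, 0.2102, 0.212]
tool_rot: [0.695, 0.719, 0.001, 0.0]
ft_force: [-0.3, 0.5, -1.3]
finger_gap: 0.0455
```

Emit:
send_rows --plan '[{"grip": 0.03,"offset": [0,0,-0.001],"turn": 0},{"grip": 0.066,"offset": [0,0,0],"turn": 0},{"grip": 0.066,"offset": [0,0,0],"turn": 0},{"grip": 0.066,"offset": [0,0,0],"turn": 0},{"grip": 0.066,"offset": [0,0,0],"turn": 0},{"grip": 0.066,"offset": [0,0,0],"turn": 0},{"grip": 0.066,"offset": [0,0,0.02],"turn": 0},{"grip": 0.066,"offset": [0,0,0.045],"turn": 0},{"grip": 0.094,"offset": [-0.02,-0.03,0.045],"turn": -0.036},{"grip": 0.094,"offset": [-0.03,-0.03,0.025],"turn": 0},{"grip": 0.094,"offset": [0,0,0],"turn": 0},{"grip": 0.094,"offset": [0,0,0],"turn": 0}]'

```text
t: 12.4
position: [0.5798, 0.1538, 0.34]
tool_rot: [0.709, 0.706, 0.001, 0.001]
ft_force: [-0.4, 0.7, -0.0]
finger_gap: 0.0928
```

```bash
python3 -c "
from h import *
snap('7')"
```

```text
12.4 [0.5798 0.1538 0.34  ] theta -1.5748 tz [ 2.7e-03  9.0e-04 -1.0e+00] gap 0.0928 F [-0.4  0.7 -0. ]
```

View pics/w7.png

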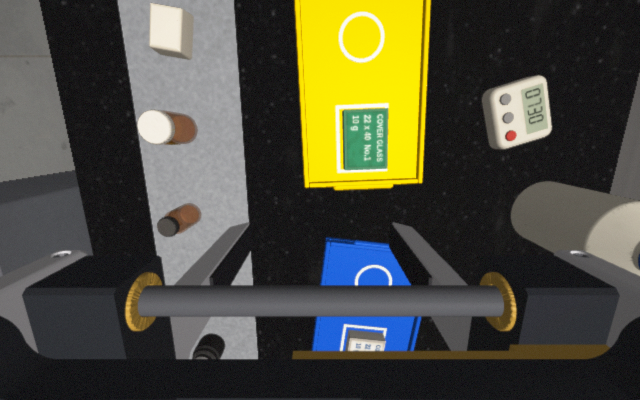

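Green box lies inside the yellow oblong (363,138). Next I'll check its centre and fix the jar (cap at 155,127) and the bottle (cap at 169,225).

```bash
python3 - <<'E'
from h import *
np.set_printoptions(precision=4,suppress=True)
p=pose('7'); im=cv2.imread('pics/w7.png')
crop(im,330,95,400,180,5,'c13.png'); crop(im,130,100,220,240,4,'c14.png')
print("jar",ray("wrist",(155,127),.061,p),"base",ray("wrist",(181,128),.002,p),"oil",ray("wrist",(168.5,225.5),.054,p),"base",ray("wrist",(186,214),.002,p))
E
```

```text
jar [0.435  0.2266 0.061 ] base [0.43   0.2262 0.002 ] oil [0.4307 0.1318 0.054 ] base [0.4238 0.1281 0.002 ]
```

View pics/c13.png

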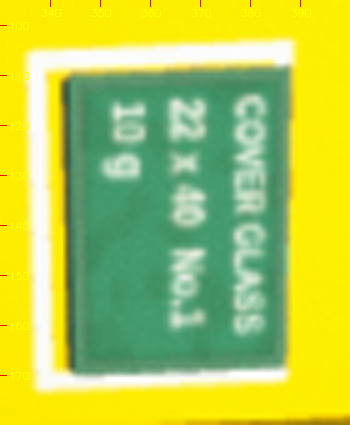

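View pics/c14.png

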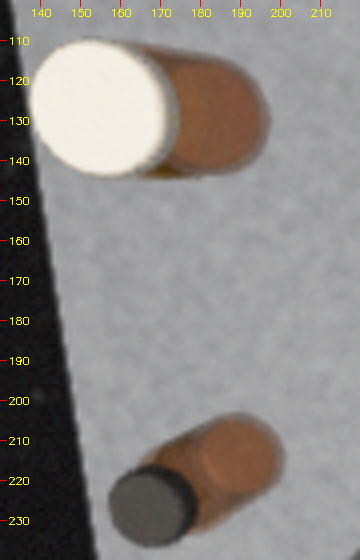

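Emit:
send_rows --plan '[{"grip": 0.094,"offset": [-0.0365,0.0183,-0.01],"turn": 0},{"grip": 0.094,"offset": [-0.0365,0.0183,-0.01],"turn": 0},{"grip": 0.094,"offset": [-0.0365,0.0183,-0.01],"turn": 0},{"grip": 0.094,"offset": [-0.0365,0.0183,-0.01],"turn": 0},{"grip": 0.094,"offset": [0,0,0],"turn": 0},{"grip": 0.094,"offset": [0,0,0],"turn": 0}]'

```text
t: 13.05
position: [0.4335, 0.2283, 0.297]
tool_rot: [0.707, 0.707, -0.001, -0.0]
ft_force: [0.2, -1.2, 0.8]
finger_gap: 0.0936
```

```bash
python3 -c "
from h import *
snap('8')"
```

```text
13.05 [0.4335 0.2283 0.297 ] theta -1.5713 tz [-0.0027 -0.0013 -1.    ] gap 0.0936 F [ 0.2 -1.2  0.8]
```

View pics/w8.png

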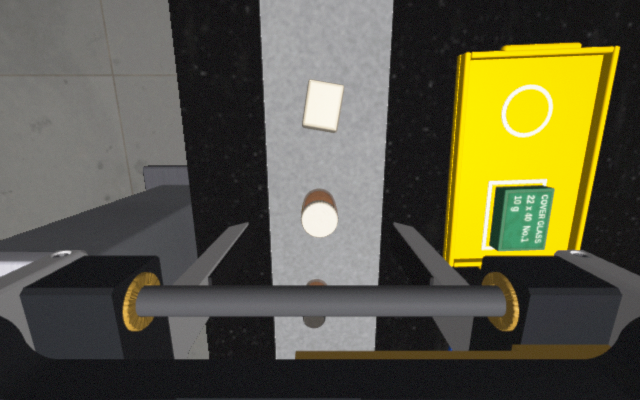

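```bash
python3 - <<'E'
from h import *
np.set_printoptions(precision=4,suppress=True)
p=pose('8')
print("jar",ray("wrist",(320,220),.061,p),"oil base",ray("wrist",(315,290),.054,p))
E
```

```text
jar [0.434  0.2267 0.061 ] oil base [0.4294 0.1592 0.054 ]
```

Emit:
send_rows --plan '[{"grip": 0.094,"offset": [0,-0.0015,-0.04],"turn": 0},{"grip": 0.094,"offset": [0,0,-0.043],"turn": 0},{"grip": 0.094,"offset": [0,0,0],"turn": 0},{"grip": 0.02,"offset": [0,0,0],"turn": 0},{"grip": 0.02,"offset": [0,0,0],"turn": 0},{"grip": 0.02,"offset": [0,0,0],"turn": 0},{"grip": 0.02,"offset": [0,0,0],"turn": 0},{"grip": 0.02,"offset": [0,0,0],"turn": 0},{"grip": 0.02,"offset": [0,0,0],"turn": 0},{"grip": 0.02,"offset": [0,0,0],"turn": 0},{"grip": 0.02,"offset": [0,0,0],"turn": 0},{"grip": 0.02,"offset": [0,0,0],"turn": 0}]'

```text
t: 14.3
position: [0.4337, 0.2259, 0.2159]
tool_rot: [0.708, 0.706, -0.0, -0.0]
ft_force: [-1.1, 0.3, 1.2]
finger_gap: 0.0307
```

Emit:
send_rows --plan '[{"grip": 0.02,"offset": [0,0,0],"turn": 0},{"grip": 0.02,"offset": [0,0,0],"turn": 0}]'

```text
t: 14.5
position: [0.4337, 0.2259, 0.2159]
tool_rot: [0.708, 0.706, -0.0, -0.0]
ft_force: [-1.8, -0.5, 1.6]
finger_gap: 0.0304
```

Emit:
send_rows --plan '[{"grip": 0.02,"offset": [0,0,0.025],"turn": 0},{"grip": 0.02,"offset": [0,0,0.04],"turn": 0},{"grip": 0.02,"offset": [0.01,0,0.03],"turn": 0},{"grip": 0.02,"offset": [0.036,0.0174,0],"turn": 0},{"grip": 0.02,"offset": [0.036,0.0174,0],"turn": 0},{"grip": 0.02,"offset": [0.036,0.0174,0],"turn": 0},{"grip": 0.02,"offset": [0.036,0.0174,0],"turn": 0},{"grip": 0.02,"offset": [0.037,0.0174,0],"turn": 0},{"grip": 0.02,"offset": [0,0,-0.04],"turn": 0},{"grip": 0.02,"offset": [0,0,-0.04],"turn": 0},{"grip": 0.02,"offset": [0,0,0],"turn": 0},{"grip": 0.02,"offset": [0,0,0],"turn": 0}]'

```text
t: 15.7
position: [0.6247, 0.3127, 0.2295]
tool_rot: [0.708, 0.706, -0.001, -0.001]
ft_force: [-0.6, -0.5, 0.3]
finger_gap: 0.0312
```

```bash
python3 -c "
from h import *
snap('9')"
```

```text
15.7 [0.6247 0.3127 0.2295] theta -1.5738 tz [-0.0029 -0.0013 -1.    ] gap 0.0312 F [-0.6 -0.5  0.3]
```

View pics/w9.png

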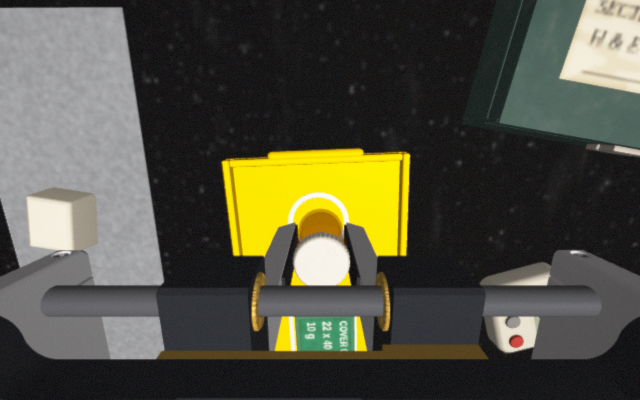

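Emit:
send_rows --plan '[{"grip": 0.02,"offset": [0,0,-0.009],"turn": 0},{"grip": 0.02,"offset": [0,0,0],"turn": 0},{"grip": 0.02,"offset": [0,0,0],"turn": 0}]'

```text
t: 16.05
position: [0.625, 0.3129, 0.2233]
tool_rot: [0.708, 0.706, 0.001, 0.0]
ft_force: [-0.3, -0.4, -0.5]
finger_gap: 0.031
```

Emit:
send_rows --plan '[{"grip": 0.02,"offset": [0,0,-0.002],"turn": 0},{"grip": 0.02,"offset": [0,0,0],"turn": 0}]'

```text
t: 16.25
position: [0.6249, 0.3128, 0.2202]
tool_rot: [0.708, 0.706, 0.0, 0.0]
ft_force: [-0.4, -0.8, -0.3]
finger_gap: 0.031
```

Emit:
send_rows --plan '[{"grip": 0.02,"offset": [0,0,-0.001],"turn": 0},{"grip": 0.02,"offset": [0,0,0],"turn": 0}]'

```text
t: 16.45
position: [0.625, 0.3128, 0.219]
tool_rot: [0.708, 0.706, 0.0, 0.0]
ft_force: [-0.1, 0.2, -1.1]
finger_gap: 0.0309
```

Emit:
send_rows --plan '[{"grip": 0.066,"offset": [0,0,0],"turn": 0},{"grip": 0.066,"offset": [0,0,0],"turn": 0},{"grip": 0.066,"offset": [0,0,0],"turn": 0},{"grip": 0.066,"offset": [0,0,0],"turn": 0},{"grip": 0.066,"offset": [0,0,0],"turn": 0},{"grip": 0.066,"offset": [0,0,0],"turn": 0},{"grip": 0.066,"offset": [0,0,0.02],"turn": 0},{"grip": 0.066,"offset": [0,0,0.045],"turn": 0},{"grip": 0.094,"offset": [0,0,0.045],"turn": 0},{"grip": 0.094,"offset": [-0.03,-0.03,0.01],"turn": 0},{"grip": 0.094,"offset": [-0.03,-0.04,0],"turn": 0},{"grip": 0.094,"offset": [-0.03,-0.03,0],"turn": 0}]'

```text
t: 17.65
position: [0.534, 0.2115, 0.3399]
tool_rot: [0.708, 0.706, 0.001, 0.001]
ft_force: [0.4, -0.5, 0.4]
finger_gap: 0.0926
```

Emit:
send_rows --plan '[{"grip": 0.094,"offset": [-0.035,-0.029,-0.014],"turn": 0},{"grip": 0.094,"offset": [-0.035,-0.029,-0.014],"turn": 0},{"grip": 0.094,"offset": [-0.035,-0.027,-0.014],"turn": 0},{"grip": 0.094,"offset": [0,0,0],"turn": 0},{"grip": 0.094,"offset": [0,0,0],"turn": 0}]'

```text
t: 18.15
position: [0.4292, 0.1274, 0.2967]
tool_rot: [0.709, 0.706, 0.0, 0.0]
ft_force: [0.8, -0.1, 0.5]
finger_gap: 0.094
```

```bash
python3 -c "
from h import *
snap('10')
crop(cv2.imread('pics/w10.png'),270,170,370,270,5,'c15.png')"
```

```text
18.15 [0.4292 0.1274 0.2967] theta -1.5748 tz [ 3.e-04  2.e-04 -1.e+00] gap 0.094 F [ 0.8 -0.1  0.5]
```

View pics/w10.png

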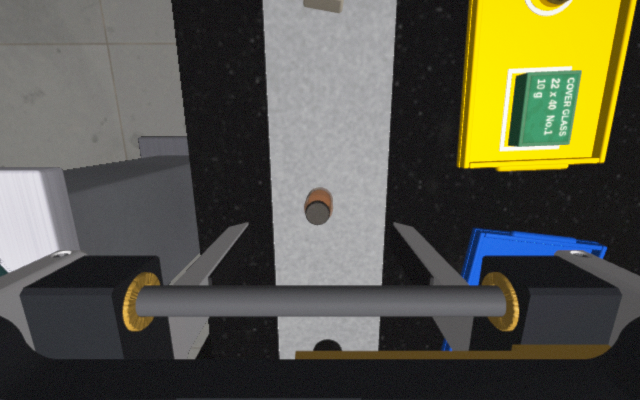

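View pics/c15.png

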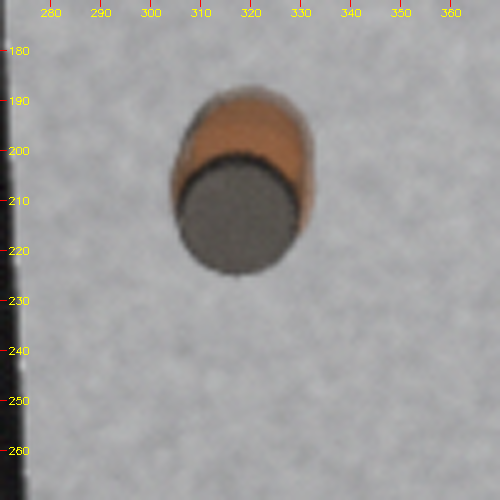

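```bash
python3 - <<'E'
from h import *
np.set_printoptions(precision=4,suppress=True)
p=pose('10')
print("oil",ray("wrist",(317.8,213),.054,p))
E
```

```text
oil [0.4286 0.1301 0.054 ]
```

Emit:
send_rows --plan '[{"grip": 0.094,"offset": [0,0.0025,-0.042],"turn": 0},{"grip": 0.094,"offset": [0,0,-0.044],"turn": 0},{"grip": 0.094,"offset": [0,0,0],"turn": 0},{"grip": 0.015,"offset": [0,0,0],"turn": 0},{"grip": 0.015,"offset": [0,0,0],"turn": 0},{"grip": 0.015,"offset": [0,0,0],"turn": 0},{"grip": 0.015,"offset": [0,0,0],"turn": 0},{"grip": 0.015,"offset": [0,0,0],"turn": 0},{"grip": 0.015,"offset": [0,0,0],"turn": 0},{"grip": 0.015,"offset": [0,0,0],"turn": 0},{"grip": 0.015,"offset": [0,0,0],"turn": 0},{"grip": 0.015,"offset": [0,0,0],"turn": 0}]'

```text
t: 19.4
position: [0.4298, 0.1303, 0.2108]
tool_rot: [0.708, 0.706, -0.0, -0.0]
ft_force: [-0.7, -0.2, 0.9]
finger_gap: 0.0255
```

Emit:
send_rows --plan '[{"grip": 0.015,"offset": [0,0,0],"turn": 0},{"grip": 0.015,"offset": [0,0,0],"turn": 0},{"grip": 0.015,"offset": [0,0,0],"turn": 0}]'

```text
t: 19.7
position: [0.4298, 0.1303, 0.2109]
tool_rot: [0.708, 0.706, -0.0, -0.0]
ft_force: [-0.4, -0.1, -0.1]
finger_gap: 0.0248
```

Emit:
send_rows --plan '[{"grip": 0.015,"offset": [0,0,0.025],"turn": 0},{"grip": 0.015,"offset": [0,0,0.04],"turn": 0},{"grip": 0.015,"offset": [0,0,0.03],"turn": 0},{"grip": 0.015,"offset": [0.0363,-0.0149,0],"turn": 0},{"grip": 0.015,"offset": [0.0363,-0.0149,0],"turn": 0},{"grip": 0.015,"offset": [0.0363,-0.0149,0],"turn": 0},{"grip": 0.015,"offset": [0.0363,-0.0149,0],"turn": 0},{"grip": 0.015,"offset": [0.0363,-0.0149,0],"turn": 0},{"grip": 0.015,"offset": [0.0363,-0.0149,0],"turn": 0},{"grip": 0.015,"offset": [0,0,-0.04],"turn": 0},{"grip": 0.015,"offset": [0,0,-0.038],"turn": 0},{"grip": 0.015,"offset": [0,0,0],"turn": 0}]'

```text
t: 20.9
position: [0.6455, 0.0407, 0.22]
tool_rot: [0.708, 0.706, -0.005, -0.005]
ft_force: [-0.7, 0.3, -1.8]
finger_gap: 0.0246
```

Emit:
send_rows --plan '[{"grip": 0.015,"offset": [0,0,0],"turn": 0},{"grip": 0.015,"offset": [0,0,0],"turn": 0}]'

```text
t: 21.1
position: [0.6484, 0.0411, 0.2307]
tool_rot: [0.708, 0.706, 0.002, 0.002]
ft_force: [0.6, 0.4, -0.5]
finger_gap: 0.025
```

```bash
python3 -c "
from h import *
snap('11')"
```

```text
21.1 [0.6484 0.0411 0.2307] theta -1.5735 tz [ 4.4e-03 -1.0e-04 -1.0e+00] gap 0.025 F [ 0.6  0.4 -0.5]
```

View pics/w11.png

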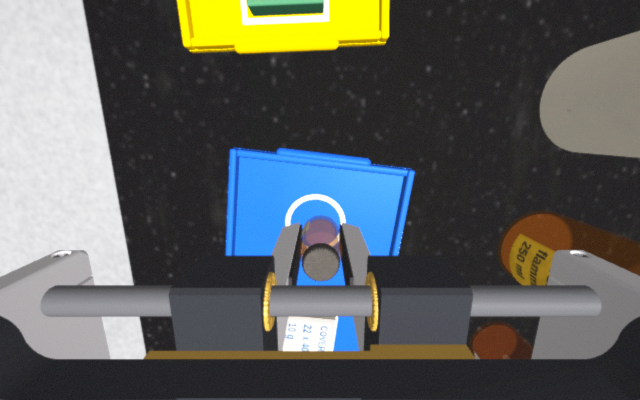

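Emit:
send_rows --plan '[{"grip": 0.015,"offset": [-0.001,0,-0.01],"turn": 0},{"grip": 0.015,"offset": [0,0,0],"turn": 0},{"grip": 0.015,"offset": [0,0,0],"turn": 0},{"grip": 0.015,"offset": [0,0,0],"turn": 0}]'

```text
t: 21.55
position: [0.6467, 0.041, 0.2182]
tool_rot: [0.708, 0.706, 0.0, 0.0]
ft_force: [-0.3, -0.7, -0.9]
finger_gap: 0.0251
```

Emit:
send_rows --plan '[{"grip": 0.015,"offset": [0,0,-0.003],"turn": 0},{"grip": 0.015,"offset": [0,0,0],"turn": 0},{"grip": 0.015,"offset": [0,0,0],"turn": 0}]'

```text
t: 21.85
position: [0.6467, 0.0409, 0.2147]
tool_rot: [0.708, 0.706, -0.0, -0.0]
ft_force: [0.7, -0.3, -0.4]
finger_gap: 0.0249
```

Emit:
send_rows --plan '[{"grip": 0.015,"offset": [0,0,-0.0008],"turn": 0},{"grip": 0.015,"offset": [0,0,0],"turn": 0},{"grip": 0.06,"offset": [0,0,0],"turn": 0},{"grip": 0.06,"offset": [0,0,0],"turn": 0},{"grip": 0.06,"offset": [0,0,0],"turn": 0},{"grip": 0.06,"offset": [0,0,0],"turn": 0},{"grip": 0.06,"offset": [0,0,0],"turn": 0},{"grip": 0.06,"offset": [0,0,0],"turn": 0},{"grip": 0.06,"offset": [0,0,0.02],"turn": 0},{"grip": 0.06,"offset": [0,0,0.045],"turn": 0},{"grip": 0.09,"offset": [0,0,0.045],"turn": 0},{"grip": 0.09,"offset": [-0.02,-0.03,0.03],"turn": 0}]'

```text
t: 23.05
position: [0.6278, 0.0131, 0.3578]
tool_rot: [0.707, 0.708, 0.003, 0.002]
ft_force: [-0.2, -1.4, 0.3]
finger_gap: 0.0725
```

Emit:
send_rows --plan '[{"grip": 0.09,"offset": [-0.01,-0.045,0.015],"turn": 0},{"grip": 0.09,"offset": [0,-0.03,0.01],"turn": 0},{"grip": 0.09,"offset": [0,0,0],"turn": 0},{"grip": 0.09,"offset": [0,0,0],"turn": 0},{"grip": 0.09,"offset": [0,0,0],"turn": 0}]'

```text
t: 23.55
position: [0.6167, -0.0631, 0.3781]
tool_rot: [0.708, 0.706, -0.0, -0.001]
ft_force: [-1.5, 0.5, -0.4]
finger_gap: 0.0898
```

```bash
python3 -c "
from h import *
snap('12')
im=env.capture('side')[:,:,::-1]; cv2.imwrite('pics/s2.png',im); crop(im,220,170,390,390,3,'c16.png')"
```

```text
23.55 [ 0.6167 -0.0631  0.3781] theta -1.5728 tz [-0.0016  0.001  -1.    ] gap 0.0898 F [-1.5  0.5 -0.4]
```

View pics/w12.png

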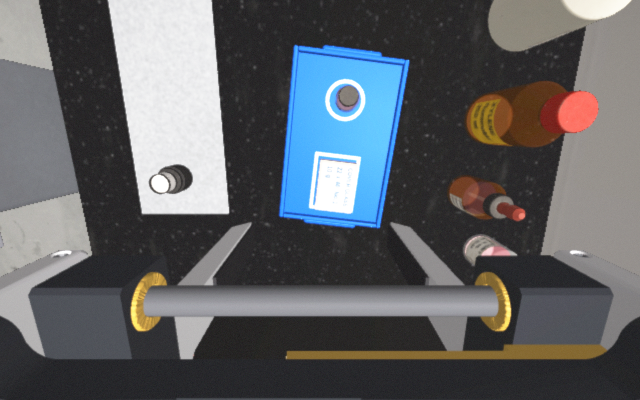

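View pics/c16.png

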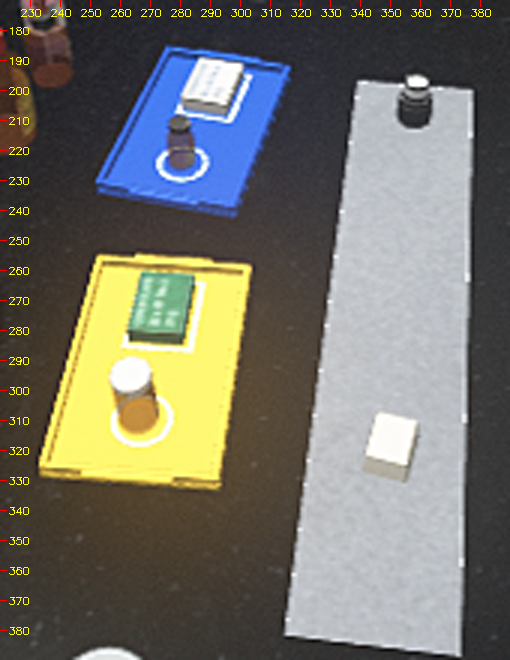

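```bash
python3 -c "
from h import *
crop(cv2.imread('pics/w12.png'),310,65,380,225,4,'c17.png')
im=cv2.imread('pics/s2.png'); crop(im,240,255,300,325,8,'c18.png')"
```

```text
(no output)
```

View pics/c17.png

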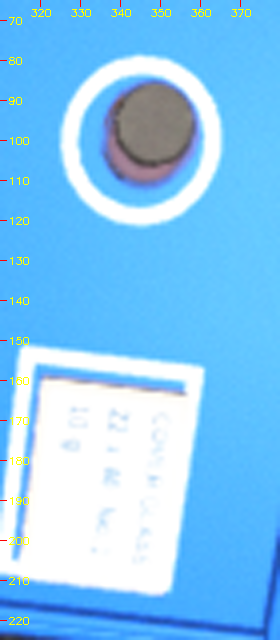

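View pics/c18.png

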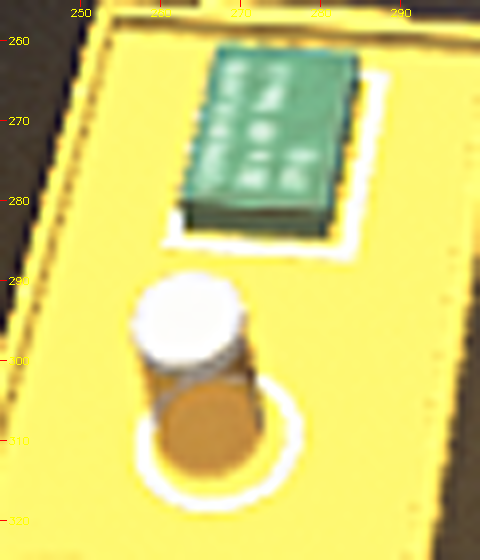

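```bash
python3 - <<'E'
from h import *
np.set_printoptions(precision=4,suppress=True)
p=pose('12')
print("oil top",ray("wrist",(348,95.5),.057,p),"circ",ray("wrist",(345.2,100),.005,p))
print("jar top",ray("side",(263.3,295),.064),"base~",ray("side",(266,308.5),.006),"circ",ray("side",(267,309.5),.005))
Q=np.array([ray("side",u,.021) for u in [(267.5,260.5),(284.5,262),(281,281),(262.5,280)]]);l=Q[0]+Q[1]-Q[2]-Q[3];print("green",Q.mean(0),np.arctan2(l[0],-l[1]))
O=np.array([ray("side",u,.005) for u in [(288.3,264),(260.5,285.5)]]).mean(0);print("obl",O)
E
```

```text
oil top [0.646  0.0401 0.057 ] circ [0.6475 0.041  0.005 ]
jar top [0.6242 0.3157 0.064 ] base~ [0.6247 0.311  0.006 ] circ [0.6221 0.3127 0.005 ]
green [0.6257 0.2145 0.021 ] 0.033583980643134524
obl [0.6251 0.2134 0.005 ]
```

```bash
python3 -c "
from h import *
print(env.close_job())"
```

```text
the job is handed in; nothing more can be done
None
```

I made up both kits and handed the job in at about 23.6 s of the 120 s allowed. The gripper was open and clear of everything.

My last camera checks, measured against the painted outlines (the limit is 12 mm):

| Thing | Tray and outline | Distance from outline centre | Yaw against tray |
|---|---|---|---|
| Brown bottle, black cap | blue, round | about 2 mm | – |
| White box | blue, oblong | about 2.5 mm | about 0.02 rad |
| Brown jar, white cap | yellow, round | about 4 mm | – |
| Green box | yellow, oblong | about 1–2 mm | under 0.01 rad |

- **Left alone:** the eyepiece and wax block show at the same pixels as at the start, by eye. I never reached for the red look-alike.
- **Camera disagreement:** the side and wrist cameras differed by about 3 mm in x. I used the wrist camera for the moves and checked each thing against its outline in a single picture.
- **Jar tilt:** the top and base readings from the side picture differ by about 4 mm in y. That is probably a rough reading of the base rather than a lean, since I set the jar down at the expected height. I did not check its tilt any other way.

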